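# Lay the back rest of the tilt board flat

### The arm

A 6-joint arm with a two-finger parallel gripper is mounted at the origin on the work surface. World frame = base frame: x ahead of the robot, y to its left, z up, the work surface at z = 0. Lengths are in m, angles in degrees, forces in N, time in s.
With the tool pointing down it reaches from about 0.4 to 0.825 m from the base axis. Payload 7 kg.
Tool frame: the origin (TCP) lies between the finger pads; the fingertips stand 19 mm ahead of it and the grasp point (between the pads) is the TCP (r.finger_overhang is the distance from the TCP to the fingertips, in m); z points along the fingers, y is the direction in which the jaws open and shut (so a half turn about z gives the same grasp; the last joint's range is limited). The gripper opens to 88 mm and grips with 3 to 60 N. Pads are 19 mm wide; open, the fingers measure 130 mm over their backs; the gripper's body (78 mm by 193 mm) begins 47 mm behind the grasp point.
Start: joints at [90.361, 20.546, 0.682, 0, -70.136, -16.507], TCP at [0.188, 0.648, 0.214] pointing down, gripper open.
Joint ranges: [-176.03, 176.03], [-82.01, 121.73], [-58.28, 71.71], [-173.87, 95.51], [-174.79, -0.11], [-173.66, 173.66]. Speed limits (degrees/s): [136.94, 136.94, 172.46, 180, 180, 180].

### API

Orientations are given as [roll, pitch, yaw] about the fixed x, y, z axes, in that order (R = Rz(yaw) Ry(pitch) Rx(roll)).
In Python, from plant import r, optics gives the robot as it stands. The module is installed in compiled form; this text tells all that it offers.
- The arm moves only by the tool step_arm, never from a script. Its argument "increments" is a list of rows, each an object of numbers: "tx", "ty", "tz": the shift along the world's x, y, z in mm; "ax", "ay", "az": the turn, a rotation vector about the world's x, y, z in degrees; "claw": the gripper command: -1 is shut, 1 is fully open, values between are in proportion. In form: [{"tx": .., "ty": .., "tz": .., "ax": .., "ay": .., "az": .., "claw": ..}, ...]. A call has 1 to 12 rows; each row shifts and turns the commanded pose from where the row before left it; what a row does not reach is not made up. A row lasts 1/10 s, in which the tool goes at most 50 mm and 8.59 degrees, less where a joint would pass 70% of its speed; a pose out of reach is approached as far as the arm can. A call with a gripper value outside its range is refused whole. The fingers move at their own pace and stop on an object; "newtons" is the grip in N (left out, the last holds). Time passes only in rows, so rows that do not move let the fingers close. It gives the time, the measured TCP pose, the force and the opening at its end, in the units of the state.
- r.get_state(): the state, without advancing time (a new reading comes with each control period).
- optics.capture(name): name is "scene" or "top" or "wrist"; returns a dict with "image" (480x640x3 uint8, blue, green, red), "depth" (480x640 float32, m along the optical axis (not along the pixel's ray), 0 where there is no reading), "fx", "fy", "cx", "cy" (pixels), "R" (3x3) and "t" (3): a world point X has camera coordinates R X + t. Camera axes: x right, y down, z forward; pixel columns grow to the right and rows downward; lengths in m; the calibration is good to about 2 mm. A picture is of the moment at which its call begins.
- r.close_job(): hands the job in, once; it reports no verdict.
The state is a dict: "time_s": time; "joints": joint angles; "qd": joint speeds; "joint_torque": joint torques, N m; "tcp_pos": TCP position; "eef_rot": TCP orientation; "contact_force": force on the tool from outside, world axes, zero at the start; "moment": the same for the moment, N m; "gripper_width": finger opening in m.
Only numpy, scipy, OpenCV 4.12 (cv2) and the standard library are available. Lean on these libraries where they do the work, as an engineer would, in place of code of your own. Each camera call takes 0.05 s, during which the arm holds its last target. There are 200 camera calls.

### The job

The padded back rest of the small-animal tilt board is propped up on its ratchet: lay it flat. Press down the tail of the ratchet pawl so that it snaps free of the teeth, push the rest steadily down, past its teeth, until it lies flat on the frame, then press down the nose end of the pawl so that it snaps back in and will hold for the next patient. Only press and push with the fingers: do not raise the rest, do not force it down while the pawl is still in, do not slam it, and leave the other things on the counter alone.

Things in the scene. Friction and masses are not known exactly. Their poses are not given: they have to be found in the camera images.
- tilt_board: Fixed steel frame of the tilt board, 180 mm wide, 430 mm long, on rubber feet; it cannot slide. Origin on the counter under the middle of the rest's hinge; y runs level along the board from the hinge to the rest's free end, x across it, z up. Pawl and toothed sector are on its -x side; a dark padded fixed section, top 78 mm above the counter, at y -185 to -20 mm.
- rest_angle (a joint): Angle of the back rest about its hinge, rad: 0 = lying flat on the frame (hard stop), positive = free end raised, up to 1.0. Starts at 0.6 to 0.7. The stiff hinge (1.5 N m of friction) holds the rest at any angle; with the pawl free, about 5 to 10 N straight down at rest_push moves it. With the pawl in, the teeth (0.32 rad apart) stop it at about 0.58; it could still be clicked up.
- rest: The moving back rest: a dark vinyl pad 165 mm wide, 210 long and 28 thick on a metal tray, a side bolster (16 mm above the pad, 24 wide) along each long edge, a 14 mm steel tube across the free end 228 mm from the hinge. Origin on the hinge axis at mid-width; x along the hinge, y along the tray to the free end, z out of the padded face, which is the plane z = 28 mm.
- rest_hinge (a point): Point on the rest's hinge axis at mid-width, 50 mm above the counter. The axis is the board's x axis; the rest and this point turn about it.
- rest_push (a point): Point on the padded face of the rest, at mid-width between the bolsters, 170 mm from the hinge axis along the rest and 28 mm above its tray: a good place to push down on. It moves on an arc about the hinge and is 78 mm above the counter when the rest lies flat.
- pawl (a joint): Angle of the ratchet pawl, rad: 0 = in, its nose between the teeth (hard stop); 0.28 = free, nose lifted about 12 mm clear of the teeth (hard stop). A spring detent snaps it over the middle (0.14) to whichever end is nearer, where it stays. Starts in. Its pivot lies along the board's x, at board x -104, y -48 mm, 96 mm above the counter.
- pawl_tail (a point): The pawl is a bare steel rocker 130 mm long beside the rest, above the toothed sector, a grey ribbed thumb pad (28 x 22 mm) at each end. This is the top centre of the tail pad, 50 mm from the pivot, away from the rest; 105 mm above the counter with the pawl in, 14 mm lower when free. Pressing straight down (2 N at first, falling to nothing) frees the pawl; then comes the hard stop.
- pawl_nose (a point): Top centre of the like thumb pad on the pawl's nose end, 58 mm from the pivot towards the rest, over the toothed sector; 115 mm above the counter with the pawl in, 15 mm higher when free (the pad then slopes 16 degrees). Pressing straight down (3 N at first, falling to nothing) puts the pawl back in; then comes the hard stop.
- pill_bottle: Bystander: white plastic jar, 52 mm diameter, 85 mm tall, standing. Origin at the centre of its underside.
- amber_vial: Bystander: amber vial, 34 mm diameter, 62 mm tall, standing. Origin at the centre of its underside.
- thermometer: Bystander: white digital thermometer, 145 mm long, 20 mm wide, 11 mm thick, lying. Origin on its underside near its middle, y along it.
- clippers: Bystander: white hair clippers, 180 mm long, 46 mm wide, 38 mm tall, lying. Origin on its underside, y along it.
- steel_bowl: Bystander: steel bowl, 110 mm diameter, 35 mm tall. Origin at the centre of its underside.
- tape_roll: Bystander: white tape roll lying flat, 68 mm diameter, 24 mm tall. Origin at the centre of its underside.
- ointment_jar: Bystander: white jar with a blue cap, 60 mm diameter, 48 mm tall. Origin at the centre of its underside.

How it is judged (in metres and radians):
On the way, in this order (a step that is already met when the one before it is completed fails the run):
1. the pawl is pressed free while the rest is still up (value of joint pawl above 0.22 rad and value of joint rest_angle above 0.45 rad), for 0.2 s.
2. the rest is pushed down flat with the pawl free (value of joint rest_angle below 0.04 rad and value of joint pawl above 0.22 rad), for 0.2 s.
3. the pawl is pressed back in with the rest flat (value of joint each of pawl, rest_angle below 0.05 rad), for 0.2 s.
At the end, for the whole second after the job is handed in: The rest lies flat on the frame (within 0.05 rad) and still, and the pawl is back in (within 0.05 rad of its stop) (all of step 3 and velocity of joint rest_angle between -0.05 and 0.05 rad/s); the robot touches nothing.
It fails at once if the rest is raised instead of lowered (above 0.85 rad) (value of joint rest_angle above 0.85 rad).
It fails at once if the rest is forced down (over 20 N) while the pawl is still in and the rest is up (value of joint pawl below 0.1 rad and value of joint rest_angle above 0.1 rad and contact force between any of the fingers, the arm and rest above 20 N).
It fails at once if the rest is slammed down (faster than 2.5 rad/s) (velocity of joint rest_angle below -2.5 rad/s).
It fails at once if another thing on the counter is moved more than 20 mm, lifted or knocked over (distance of any of pill_bottle, amber_vial, thermometer, clippers, steel_bowl, tape_roll, ointment_jar from where it was at the start of the episode above 0.02 m or angle between any of pill_bottle, amber_vial, ointment_jar's own z axis and vertical above 0.5 rad).
It also fails if it takes over 51 s, if anything falls off the work surface, if the arm or the gripper's body presses on something with over 40 N, if the wrist force passes 120 N, or if a joint passes its speed limit or range.

## Working session

There is one attempt and no reset: what is moved stays moved. The work goes in short steps, Python scripts to look and compute and a tool call to move; the robot and the scene stay as the last step left them, time stands still between calls to the robot, and variables do not carry over. Pictures are saved under pics/ and viewed, about 8 in all and at most 12, crops included, and the job is handed in when it is done.

Besides the shell and the picture viewer there is one more tool, called after "Emit:" in YAML: its name, and indented under it one key for each argument. step_arm: Moves the arm, as the interface text tells. Its arguments: {"type":"object","properties":{"increments":{"type":"array","items":{"type":"object","properties":{"tx":{"type":"number"},"ty":{"type":"number"},"tz":{"type":"number"},"ax":{"type":"number"},"ay":{"type":"number"},"az":{"type":"number"},"claw":{"type":"number"}}}},"newtons":{"type":"number"}},"required":["increments"]}

```bash
mkdir -p pics
cat > h.py <<'E'
import numpy as np,cv2
from plant import r,optics
def cap(n,f):
    c=optics.capture(n); cv2.imwrite('pics/'+f+'.png',c['image']); np.savez('pics/'+f+'.npz',**c); return c
def pt(c,u,v,w=1):
    d=c['depth'][v-w:v+w+1,u-w:u+w+1]; d=np.median(d[d>0])
    p=np.array([(u-c['cx'])/c['fx']*d,(v-c['cy'])/c['fy']*d,d])
    return (c['R'].T@(p-c['t'])).round(4)
def proj(c,X):
    p=c['R']@np.array(X)+c['t']; return (p[0]/p[2]*c['fx']+c['cx'],p[1]/p[2]*c['fy']+c['cy'])
E
python3 - <<'E'
from h import *
cap('scene','s1');cap('top','t1');print(r.get_state())
E
```

```text
{'time_s': 0.1, 'joints': array([ 9.03625675e+01,  2.05877515e+01,  6.38519265e-01, -1.63536265e-02,
       -7.01352659e+01, -1.65052364e+01]), 'qd': array([-0.02804854, -0.09078341,  0.12511567,  0.08557117,  0.03452975,
       -0.00464364]), 'joint_torque': array([-1.48266099e-03, -5.84166527e+01,  2.93747878e+01,  7.01554790e+00,
        1.00657847e-02, -5.52878294e-05]), 'tcp_pos': array([0.18759878, 0.64793468, 0.21311216]), 'eef_rot': array([ 1.79914616e+02, -9.26746804e-03, -1.61482304e+01]), 'contact_force': array([-0.4946292 ,  0.08385934, -0.11649067]), 'moment': array([-0.05368901,  0.04787819, -0.07138451]), 'gripper_width': 0.08765073458003325}
```

View pics/t1.png

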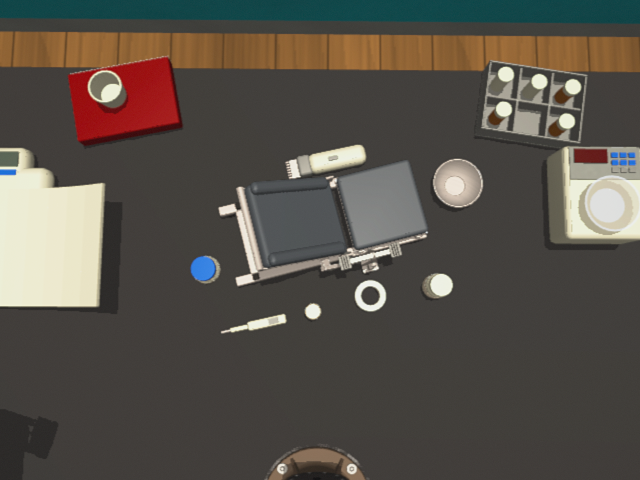

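View pics/s1.png

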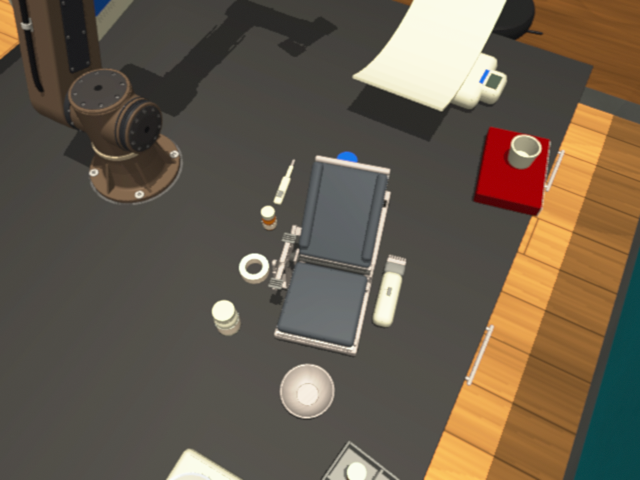

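The top view shows the board with its rest end to the left (+y) and the pawl on the robot's side, with pads near (345,262) (nose) and (395,250) (tail). I'll enlarge that area to measure them.

Run:
```python
from h import *
c=dict(np.load('pics/t1.npz')); im=c['image'][150:310,210:450]
cv2.imwrite('pics/crop1.png',cv2.resize(im,None,fx=3.3,fy=3.3,interpolation=cv2.INTER_CUBIC))
for n,u,v in [('tail',396,249),('nose',346,262),('rest',295,222),('fix',380,205),('jar',440,285),('tape',380,296),('vial',313,311),('oint',203,268),('counter',300,400)]: print(n,pt(c,u,v))
```

```text
tail [ 0.5368 -0.1616  0.1052]
nose [ 0.5083 -0.0576  0.1159]
rest [0.5842 0.0461 0.1558]
fix [ 0.6341 -0.1323  0.0765]
jar [ 0.4638 -0.2557  0.0855]
tape [ 0.4416 -0.1371  0.023 ]
vial [0.4082 0.0094 0.061 ]
oint [0.4989 0.2471 0.0475]
counter [ 0.2147  0.0366 -0.0007]
```

View pics/crop1.png

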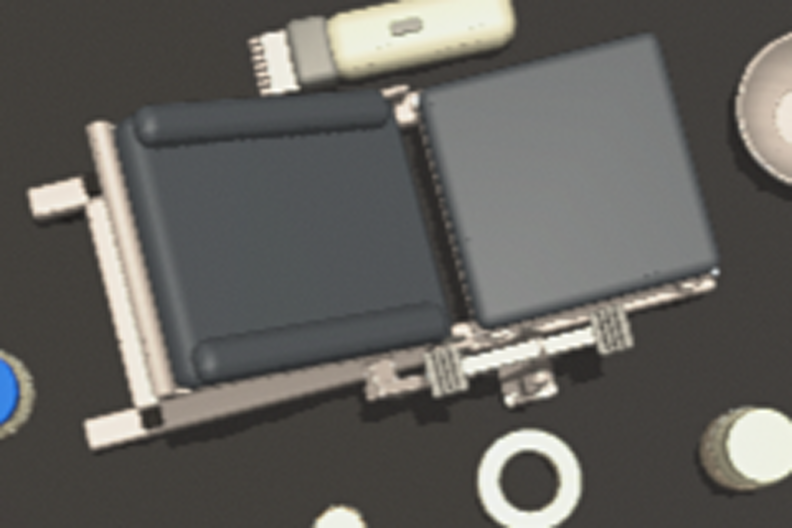

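Measured heights (105 and 116 mm) and the pad spacing (108 mm) match the description. Board yaw is about 15.3°, with its origin near (0.611, -0.040). I'll close the fingers, turn the jaws along board x, and move over high.

Emit:
step_arm:
  increments:
    - {"tz": 30, "claw": -1}
    - {"tx": 30, "ty": -27, "tz": 15, "az": -7.3, "claw": -1}
    - {"tx": 30, "ty": -27, "tz": 15, "az": -7.3, "claw": -1}
    - {"tx": 30, "ty": -27, "tz": 15, "az": -7.3, "claw": -1}
    - {"tx": 30, "ty": -27, "tz": 15, "az": -7.3, "claw": -1}
    - {"tx": 30, "ty": -27, "tz": 15, "az": -7.3, "claw": -1}
    - {"tx": 30, "ty": -27, "tz": 10, "az": -7.3, "claw": -1}
    - {"tx": 30, "ty": -27, "az": -7.3, "claw": -1}
    - {"tx": 30, "ty": -27, "az": -7.3, "claw": -1}
    - {"tx": 30, "ty": -27, "claw": -1}
    - {"tx": 30, "ty": -27, "claw": -1}
    - {"tx": 30, "ty": -27, "claw": -1}
  newtons: 20

```text
$.increments[0]: bad value
```

Emit:
step_arm:
  increments:
    - {"tx": 1.5, "ty": -42.5, "claw": -1}
    - {"tx": 1.5, "ty": -42.5, "claw": -1}
    - {"tx": 1.5, "ty": -42.5, "claw": -1}
    - {"tx": 1.5, "ty": -42.5, "claw": -1}
    - {"tx": 1.5, "ty": -42.5, "claw": -1}
    - {"tx": 1.5, "ty": -42.5, "claw": -1}
    - {"tx": 1.5, "ty": -42.5, "claw": -1}
    - {"tx": 1.5, "ty": -42.5, "claw": -1}
    - {"tx": 1.5, "ty": -42.5, "claw": -1}
    - {"tx": 1.5, "ty": -42.5, "claw": -1}
    - {"tx": 1.5, "ty": -42.5, "claw": -1}
    - {"tx": 1.5, "ty": -42.5, "claw": -1}

```text
$.increments[0]: bad value
```

Emit:
step_arm:
  increments:
    - {"tx": 0, "ty": 0, "tz": 30, "ax": 0, "ay": 0, "az": 0, "claw": -1}
  newtons: 20

```text
time_s: 0.2
tcp_pos: [0.187, 0.6458, 0.2391]
eef_rot: [179.5, -0.0, -16.2]
contact_force: [-0.2, 0.2, -0.5]
gripper_width: 0.0835
```

Every field has to be present in each row.

Emit:
step_arm:
  increments:
    - {"tx": 30, "ty": -27, "tz": 15, "ax": 0, "ay": 0, "az": -7.3, "claw": -1}
    - {"tx": 30, "ty": -27, "tz": 15, "ax": 0, "ay": 0, "az": -7.3, "claw": -1}
    - {"tx": 30, "ty": -27, "tz": 15, "ax": 0, "ay": 0, "az": -7.3, "claw": -1}
    - {"tx": 30, "ty": -27, "tz": 15, "ax": 0, "ay": 0, "az": -7.3, "claw": -1}
    - {"tx": 30, "ty": -27, "tz": 15, "ax": 0, "ay": 0, "az": -7.3, "claw": -1}
    - {"tx": 30, "ty": -27, "tz": 10, "ax": 0, "ay": 0, "az": -7.3, "claw": -1}
    - {"tx": 30, "ty": -27, "tz": 0, "ax": 0, "ay": 0, "az": -7.3, "claw": -1}
    - {"tx": 30, "ty": -27, "tz": 0, "ax": 0, "ay": 0, "az": -7.3, "claw": -1}
    - {"tx": 30, "ty": -27, "tz": 0, "ax": 0, "ay": 0, "az": 0, "claw": -1}
    - {"tx": 30, "ty": -27, "tz": 0, "ax": 0, "ay": 0, "az": 0, "claw": -1}
    - {"tx": 30, "ty": -27, "tz": 0, "ax": 0, "ay": 0, "az": 0, "claw": -1}
    - {"tx": 0, "ty": 0, "tz": 0, "ax": 0, "ay": 0, "az": 0, "claw": -1}

```text
time_s: 1.4
tcp_pos: [0.5202, 0.3481, 0.3282]
eef_rot: [179.9, -0.1, -74.8]
contact_force: [0.8, 0.7, -0.5]
gripper_width: 0.0004
```

Emit:
step_arm:
  increments:
    - {"tx": 1.5, "ty": -46, "tz": 0, "ax": 0, "ay": 0, "az": 0, "claw": -1}
    - {"tx": 1.5, "ty": -46, "tz": 0, "ax": 0, "ay": 0, "az": 0, "claw": -1}
    - {"tx": 1.5, "ty": -46, "tz": 0, "ax": 0, "ay": 0, "az": 0, "claw": -1}
    - {"tx": 1.5, "ty": -46, "tz": 0, "ax": 0, "ay": 0, "az": 0, "claw": -1}
    - {"tx": 1.5, "ty": -46, "tz": 0, "ax": 0, "ay": 0, "az": 0, "claw": -1}
    - {"tx": 1.5, "ty": -46, "tz": 0, "ax": 0, "ay": 0, "az": 0, "claw": -1}
    - {"tx": 1.5, "ty": -46, "tz": 0, "ax": 0, "ay": 0, "az": 0, "claw": -1}
    - {"tx": 1.5, "ty": -46, "tz": 0, "ax": 0, "ay": 0, "az": 0, "claw": -1}
    - {"tx": 1.5, "ty": -46, "tz": 0, "ax": 0, "ay": 0, "az": 0, "claw": -1}
    - {"tx": 1.5, "ty": -46, "tz": 0, "ax": 0, "ay": 0, "az": 0, "claw": -1}
    - {"tx": 1.5, "ty": -50, "tz": 0, "ax": 0, "ay": 0, "az": 0, "claw": -1}
    - {"tx": 0, "ty": 0, "tz": 0, "ax": 0, "ay": 0, "az": 0, "claw": -1}

```text
time_s: 2.6
tcp_pos: [0.5335, -0.1631, 0.3282]
eef_rot: [179.9, -0.0, -74.8]
contact_force: [-0.1, 0.6, -0.3]
gripper_width: 0.0007
```

Emit:
step_arm:
  increments:
    - {"tx": 3, "ty": 1, "tz": -40, "ax": 0, "ay": 0, "az": 0, "claw": -1}
    - {"tx": 0, "ty": 0, "tz": -40, "ax": 0, "ay": 0, "az": 0, "claw": -1}
    - {"tx": 0, "ty": 0, "tz": -40, "ax": 0, "ay": 0, "az": 0, "claw": -1}
    - {"tx": 0, "ty": 0, "tz": -30, "ax": 0, "ay": 0, "az": 0, "claw": -1}
    - {"tx": 0, "ty": 0, "tz": -20, "ax": 0, "ay": 0, "az": 0, "claw": -1}
    - {"tx": 0, "ty": 0, "tz": -14, "ax": 0, "ay": 0, "az": 0, "claw": -1}
    - {"tx": 0, "ty": 0, "tz": 0, "ax": 0, "ay": 0, "az": 0, "claw": -1}
    - {"tx": 0, "ty": 0, "tz": 0, "ax": 0, "ay": 0, "az": 0, "claw": -1}

```text
time_s: 3.4
tcp_pos: [0.5374, -0.1573, 0.1452]
eef_rot: [180.0, -0.0, -74.5]
contact_force: [0.1, 0.5, 0.3]
gripper_width: -0.0
```

Run:
```python
from h import *
c=cap('wrist','w1');s=cap('scene','s2')
im=cv2.resize(s['image'][170:350,200:400],None,fx=2.4,fy=2.4)
w=cv2.resize(c['image'],(400,300)); o=np.zeros((432,880,3),np.uint8);o[:,:480]=im;o[:300,480:]=w
cv2.imwrite('pics/c2.png',cv2.resize(o,(800,393)));st=r.get_state();print(st['tcp_pos'],st['contact_force'])
```

```text
[ 0.53793854 -0.15740458  0.14602921] [-0.48398294 -0.12135929  0.24413641]
```

View pics/c2.png

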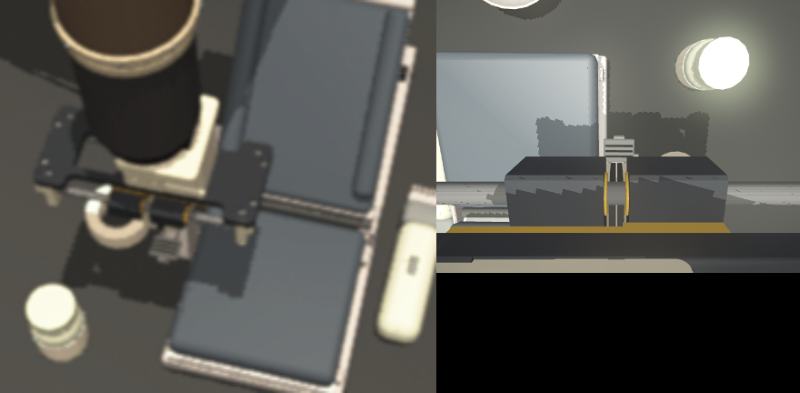

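The scene crop shows the closed fingers just inboard of the tail pad (170,240). In the wrist view the pad (618,147) lines up sideways but lies about 5 mm further out. I'll shift outward, then press.

Emit:
step_arm:
  increments:
    - {"tx": 0, "ty": -6, "tz": -5, "ax": 0, "ay": 0, "az": 0, "claw": -1}
    - {"tx": 0, "ty": 0, "tz": -6, "ax": 0, "ay": 0, "az": 0, "claw": -1}
    - {"tx": 0, "ty": 0, "tz": -5, "ax": 0, "ay": 0, "az": 0, "claw": -1}
    - {"tx": 0, "ty": 0, "tz": -5, "ax": 0, "ay": 0, "az": 0, "claw": -1}
    - {"tx": 0, "ty": 0, "tz": -4, "ax": 0, "ay": 0, "az": 0, "claw": -1}
    - {"tx": 0, "ty": 0, "tz": -4, "ax": 0, "ay": 0, "az": 0, "claw": -1}
    - {"tx": 0, "ty": 0, "tz": 0, "ax": 0, "ay": 0, "az": 0, "claw": -1}

```text
time_s: 4.2
tcp_pos: [0.5368, -0.1635, 0.1152]
eef_rot: [179.9, 0.0, -74.5]
contact_force: [-0.1, 0.5, 0.3]
gripper_width: 0.0003
```

Emit:
step_arm:
  increments:
    - {"tx": 0, "ty": 0, "tz": -2, "ax": 0, "ay": 0, "az": 0, "claw": -1}
    - {"tx": 0, "ty": 0, "tz": -2, "ax": 0, "ay": 0, "az": 0, "claw": -1}
    - {"tx": 0, "ty": 0, "tz": -1, "ax": 0, "ay": 0, "az": 0, "claw": -1}
    - {"tx": 0, "ty": 0, "tz": 0, "ax": 0, "ay": 0, "az": 0, "claw": -1}

```text
time_s: 4.6
tcp_pos: [0.5371, -0.1636, 0.1109]
eef_rot: [180.0, 0.0, -74.5]
contact_force: [-0.7, 0.9, 0.3]
gripper_width: 0.0004
```

Emit:
step_arm:
  increments:
    - {"tx": 0, "ty": 0, "tz": 15, "ax": 0, "ay": 0, "az": 0, "claw": -1}
    - {"tx": 0, "ty": 0, "tz": 40, "ax": 0, "ay": 0, "az": 0, "claw": -1}
    - {"tx": 0, "ty": 0, "tz": 45, "ax": 0, "ay": 0, "az": 0, "claw": -1}
    - {"tx": 0, "ty": 0, "tz": 45, "ax": 0, "ay": 0, "az": 0, "claw": -1}
    - {"tx": 0, "ty": 0, "tz": 45, "ax": 0, "ay": 0, "az": 0, "claw": -1}
    - {"tx": 0, "ty": 0, "tz": 0, "ax": 0, "ay": 0, "az": 0, "claw": -1}

```text
time_s: 5.2
tcp_pos: [0.54, -0.1645, 0.3084]
eef_rot: [-179.4, -0.3, -74.5]
contact_force: [1.6, -0.8, -0.3]
gripper_width: 0.0002
```

Run:
```python
from h import *
c=cap('scene','s3')
im=cv2.resize(c['image'][200:320,230:330],None,fx=5,fy=5,interpolation=2)
cv2.imwrite('pics/c3.png',im)
for X in [(.537,-.162,.105),(.537,-.162,.091),(.508,-.058,.116),(.508,-.058,.131),(.58,.074,.175)]:
  u,v=proj(c,X);print(X,round(u),round(v),pt(c,round(u),round(v)))
print(r.get_state()['tcp_pos'])
```

```text
(0.537, -0.162, 0.105) 275 283 [ 0.5361 -0.1623  0.1047]
(0.537, -0.162, 0.091) 276 286 [ 0.5411 -0.1668  0.1033]
(0.508, -0.058, 0.116) 288 237 [ 0.5068 -0.0562  0.1137]
(0.508, -0.058, 0.131) 288 234 [ 0.5027 -0.0492  0.1131]
(0.58, 0.074, 0.175) 346 191 [0.5812 0.0734 0.1756]
[ 0.53876609 -0.16382644  0.30474946]
```

View pics/c3.png

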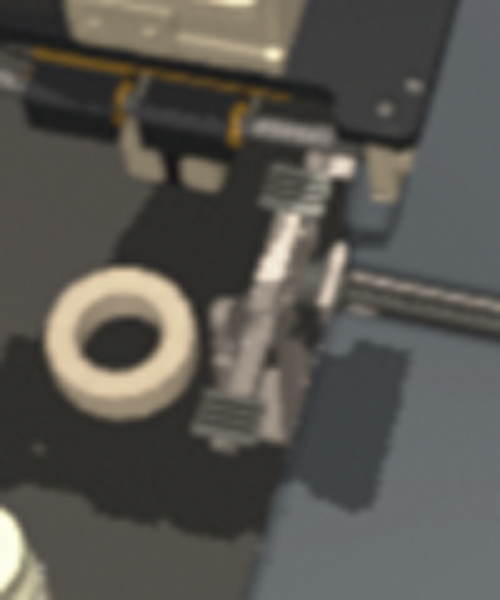

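The pawl is still in: the tail pad (230,415) measures 104.7 mm high. I'll check the real fingertip geometry.

Run:
```python
from h import *
print(r.finger_overhang)
c=dict(np.load('pics/s3.npz'))
for u,v in [(145,170),(205,183),(130,100),(190,115),(130,130),(205,160),(385,185),(175,170)]:
  print(u,v,pt(c,230+u//5,200+v//5,0))
print('tcp',proj(c,(.5388,-.1638,.3047)),'tip',proj(c,(.5388,-.1638,.2857)))
w=dict(np.load('pics/w1.npz'))
print('wrist proj of tail', proj(w,(.537,-.162,.105)), 'tcp',proj(w,(.538,-.1574,.146)),'tip',proj(w,(.538,-.1574,.127)))
print('pad', [pt(w,int((x-436)*1.76),int(y*1.76),0) for x,y in [(618,147),(618,140),(600,215),(632,215),(618,190),(618,215)]])
```

```text
0.019
145 170 [ 0.5341 -0.1785  0.327 ]
205 183 [ 0.5557 -0.1733  0.3295]
130 100 [ 0.5475 -0.1939  0.4037]
190 115 [ 0.57   -0.1928  0.4099]
130 130 [ 0.5324 -0.1799  0.3542]
205 160 [ 0.5569 -0.1729  0.3433]
385 185 [ 0.6337 -0.1806  0.3989]
175 170 [ 0.5438 -0.1741  0.3281]
tcp (np.float64(266.8664182750956), np.float64(235.29635532154472)) tip (np.float64(267.8439789959637), np.float64(240.6606863365406))
wrist proj of tail (np.float64(317.74944843983974), np.float64(261.4217739557748)) tcp (np.float64(312.8756159891797), np.float64(299.4724519661164)) tip (np.float64(313.19312452346895), np.float64(283.9228443287992))
pad [array([ 0.5365, -0.1643,  0.1059]), array([ 0.538, -0.17 ,  0.104]), array([ 0.5486, -0.1822,  0.2481]), array([ 0.539 , -0.185 ,  0.2482]), array([ 0.5443, -0.1883,  0.2403]), array([ 0.5353, -0.1572,  0.2042])]
```

View pics/w1.png

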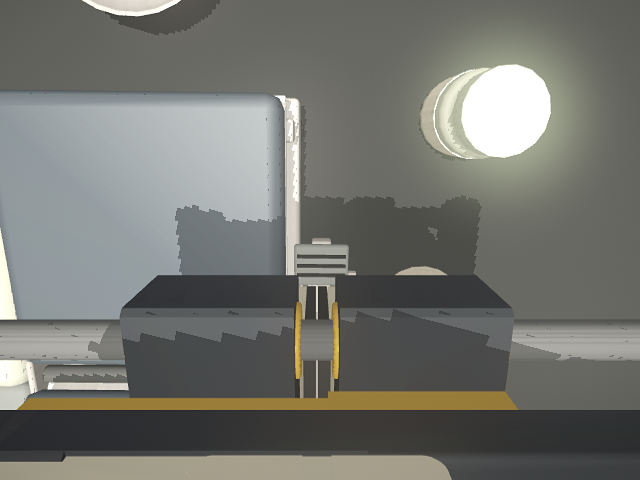

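Run:
```python
from h import *
c=cap('scene','s4');print(r.get_state()['tcp_pos'])
for u in (259,265,271,275):
  print(u,[tuple(pt(c,u,v,0)) for v in range(234,246)])
```

```text
[ 0.5376063  -0.16351223  0.30220472]
259 [(np.float64(0.533), np.float64(-0.1772), np.float64(0.3243)), (np.float64(0.5344), np.float64(-0.1793), np.float64(0.3251)), (np.float64(0.4001), np.float64(-0.0287), np.float64(-0.0067)), (np.float64(0.4037), np.float64(-0.0335), np.float64(-0.0014)), (np.float64(0.4039), np.float64(-0.0344), np.float64(-0.0048)), (np.float64(0.4073), np.float64(-0.039), np.float64(0.0)), (np.float64(0.4082), np.float64(-0.0408), np.float64(-0.0015)), (np.float64(0.4086), np.float64(-0.0419), np.float64(-0.0043)), (np.float64(0.4105), np.float64(-0.0449), np.float64(-0.0031)), (np.float64(0.4119), np.float64(-0.0472), np.float64(-0.0032)), (np.float64(0.4132), np.float64(-0.0493), np.float64(-0.0038)), (np.float64(0.4166), np.float64(-0.0539), np.float64(0.0012))]
265 [(np.float64(0.5432), np.float64(-0.1733), np.float64(0.3266)), (np.float64(0.543), np.float64(-0.1736), np.float64(0.3235)), (np.float64(0.5427), np.float64(-0.1737), np.float64(0.3199)), (np.float64(0.4176), np.float64(-0.0277), np.float64(0.0009)), (np.float64(0.4171), np.float64(-0.0279), 
[... 616 characters left out ...]
np.float64(-0.1719), np.float64(0.3267)), (np.float64(0.5551), np.float64(-0.1731), np.float64(0.3254)), (np.float64(0.5533), np.float64(-0.1713), np.float64(0.3179)), (np.float64(0.433), np.float64(-0.0252), np.float64(-0.0001)), (np.float64(0.4343), np.float64(-0.0274), np.float64(-0.0006)), (np.float64(0.4349), np.float64(-0.0288), np.float64(-0.0027)), (np.float64(0.4361), np.float64(-0.0308), np.float64(-0.0036)), (np.float64(0.4388), np.float64(-0.0349), np.float64(-0.0001)), (np.float64(0.4409), np.float64(-0.038), np.float64(0.0015)), (np.float64(0.4416), np.float64(-0.0396), np.float64(-0.0003))]
  return _methods._mean(a, axis=axis, dtype=dtype,
  ret = ret.dtype.type(ret / rcount)
```

Depth shows the closed fingertips at z≈0.317 with the TCP at 0.302. They sit about 15 mm behind the TCP instead of 19 mm ahead, so my press stopped roughly 20 mm above the tail pad. Sideways position is right. I'll go down again and press deeper in small steps, watching the force.

Emit:
step_arm:
  increments:
    - {"tx": 0, "ty": 1, "tz": -45, "ax": 0, "ay": 0, "az": 0, "claw": -1}
    - {"tx": 0, "ty": 0, "tz": -45, "ax": 0, "ay": 0, "az": 0, "claw": -1}
    - {"tx": 0, "ty": 0, "tz": -45, "ax": 0, "ay": 0, "az": 0, "claw": -1}
    - {"tx": 0, "ty": 0, "tz": -35, "ax": 0, "ay": 0, "az": 0, "claw": -1}
    - {"tx": 0, "ty": 0, "tz": -15, "ax": 0, "ay": 0, "az": 0, "claw": -1}
    - {"tx": 0, "ty": 0, "tz": -5, "ax": 0, "ay": 0, "az": 0, "claw": -1}
    - {"tx": 0, "ty": 0, "tz": 0, "ax": 0, "ay": 0, "az": 0, "claw": -1}
    - {"tx": 0, "ty": 0, "tz": 0, "ax": 0, "ay": 0, "az": 0, "claw": -1}

```text
time_s: 6.1
tcp_pos: [0.5377, -0.1627, 0.1116]
eef_rot: [-180.0, -0.0, -74.5]
contact_force: [-0.4, -0.3, 1.0]
gripper_width: 0.0004
```

Emit:
step_arm:
  increments:
    - {"tx": 0, "ty": 0, "tz": -2, "ax": 0, "ay": 0, "az": 0, "claw": -1}
    - {"tx": 0, "ty": 0, "tz": -2, "ax": 0, "ay": 0, "az": 0, "claw": -1}
    - {"tx": 0, "ty": 0, "tz": -2, "ax": 0, "ay": 0, "az": 0, "claw": -1}
    - {"tx": 0, "ty": 0, "tz": 0, "ax": 0, "ay": 0, "az": 0, "claw": -1}

```text
time_s: 6.5
tcp_pos: [0.5371, -0.1626, 0.1049]
eef_rot: [-180.0, 0.0, -74.5]
contact_force: [-0.9, -0.2, -0.7]
gripper_width: 0.0005
```

Run:
```python
from h import *
c=cap('scene','s5');st=r.get_state();print(st['tcp_pos'],st['contact_force'])
o=cv2.resize(c['image'][200:320,220:320],None,fx=5,fy=5,interpolation=2);cv2.imwrite('pics/c5.png',o)
```

```text
[ 0.5371665  -0.16263994  0.10499862] [-0.48353335  0.79996234  0.20558561]
```

View pics/c5.png

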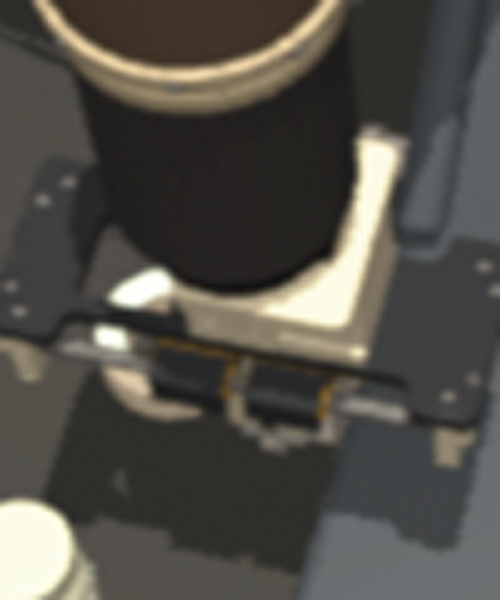

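Run:
```python
from h import *
c=dict(np.load('pics/s5.npz'))
for u in (269,273,277,281,285):
  print(u,[(v,pt(c,u,v,0).tolist()) for v in range(278,291,2)])
```

```text
269 [(278, [0.5526, -0.1967, 0.2048]), (280, [0.5543, -0.1997, 0.2032]), (282, [0.554, -0.2006, 0.1958]), (284, [0.5321, -0.177, 0.1227]), (286, [0.5279, -0.1736, 0.1027]), (288, [0.4958, -0.139, -0.0031]), (290, [0.4992, -0.1442, -0.0009])]
273 [(278, [0.5598, -0.1936, 0.2061]), (280, [0.5619, -0.1971, 0.2058]), (282, [0.5615, -0.1978, 0.1981]), (284, [0.5599, -0.197, 0.1862]), (286, [0.5357, -0.17, 0.1038]), (288, [0.5371, -0.1729, 0.1009]), (290, [0.5072, -0.1396, -0.0014])]
277 [(278, [0.5659, -0.1891, 0.204]), (280, [0.5683, -0.193, 0.2047]), (282, [0.5697, -0.1959, 0.2026]), (284, [0.5683, -0.1952, 0.1912]), (286, [0.5488, -0.1729, 0.122]), (288, [0.5453, -0.1699, 0.1034]), (290, [0.5447, -0.1703, 0.0936])]
281 [(278, [0.5739, -0.1871, 0.208]), (280, [0.5761, -0.1908, 0.2083]), (282, [0.5772, -0.1931, 0.2048]), (284, [0.5767, -0.1935, 0.1962]), (286, [0.5566, -0.1696, 0.1237]), (288, [0.552, -0.165, 0.101]), (290, [0.5229, -0.1302, -0.0033])]
285 [(278, [0.5798, -0.1825, 0.2055]), (280, [0.5813, -0.1852, 0.2032]), (282, [0.5818, -0.1868, 0.1979]), (284, [0.5289, -0.1199, 0.0155]), (286, [0.531, -0.1237, 0.014]), (288, [nan, nan, nan]), (290, [0.5311, -0.126, -0.003])]
  return _methods._mean(a, axis=axis, dtype=dtype,
  ret = ret.dtype.type(ret / rcount)
```

The fingers still end at about 0.122 here and the pad sits at 0.104, so the offset holds. I'll continue down.

Emit:
step_arm:
  increments:
    - {"tx": 0, "ty": 0, "tz": -4, "ax": 0, "ay": 0, "az": 0, "claw": -1}
    - {"tx": 0, "ty": 0, "tz": -4, "ax": 0, "ay": 0, "az": 0, "claw": -1}
    - {"tx": 0, "ty": 0, "tz": -4, "ax": 0, "ay": 0, "az": 0, "claw": -1}
    - {"tx": 0, "ty": 0, "tz": -2, "ax": 0, "ay": 0, "az": 0, "claw": -1}
    - {"tx": 0, "ty": 0, "tz": -2, "ax": 0, "ay": 0, "az": 0, "claw": -1}
    - {"tx": 0, "ty": 0, "tz": 0, "ax": 0, "ay": 0, "az": 0, "claw": -1}

```text
time_s: 7.15
tcp_pos: [0.5371, -0.1626, 0.0886]
eef_rot: [180.0, 0.0, -74.6]
contact_force: [-0.3, -0.2, 0.4]
gripper_width: 0.0003
```

Emit:
step_arm:
  increments:
    - {"tx": 0, "ty": 0, "tz": -2, "ax": 0, "ay": 0, "az": 0, "claw": -1}
    - {"tx": 0, "ty": 0, "tz": -1, "ax": 0, "ay": 0, "az": 0, "claw": -1}
    - {"tx": 0, "ty": 0, "tz": 0, "ax": 0, "ay": 0, "az": 0, "claw": -1}

```text
time_s: 7.45
tcp_pos: [0.537, -0.1625, 0.0857]
eef_rot: [180.0, 0.0, -74.6]
contact_force: [0.5, 1.0, 0.2]
gripper_width: 0.0002
```

Emit:
step_arm:
  increments:
    - {"tx": 0, "ty": 0, "tz": -2, "ax": 0, "ay": 0, "az": 0, "claw": -1}
    - {"tx": 0, "ty": 0, "tz": -1, "ax": 0, "ay": 0, "az": 0, "claw": -1}
    - {"tx": 0, "ty": 0, "tz": 0, "ax": 0, "ay": 0, "az": 0, "claw": -1}

```text
time_s: 7.75
tcp_pos: [0.5371, -0.1626, 0.0827]
eef_rot: [180.0, 0.0, -74.5]
contact_force: [-1.0, -0.2, -0.3]
gripper_width: 0.0005
```

Emit:
step_arm:
  increments:
    - {"tx": 0, "ty": 0, "tz": -2, "ax": 0, "ay": 0, "az": 0, "claw": -1}
    - {"tx": 0, "ty": 0, "tz": -1, "ax": 0, "ay": 0, "az": 0, "claw": -1}
    - {"tx": 0, "ty": 0, "tz": 0, "ax": 0, "ay": 0, "az": 0, "claw": -1}

```text
time_s: 8.05
tcp_pos: [0.5373, -0.1626, 0.0801]
eef_rot: [-180.0, -0.0, -74.5]
contact_force: [-0.2, 0.8, 1.8]
gripper_width: 0.0008
```

```bash
python3 -W ignore - <<'E'
from h import *
c=cap('scene','s6');st=r.get_state();print(st['tcp_pos'],st['contact_force'])
for u in (269,273,277,281):
  print(u,[(v,pt(c,u,v,0).tolist()) for v in range(284,294,1)])
print('nose',[(v,pt(c,288,v).tolist()) for v in (232,234,237,240)])
E
```

```text
[ 0.53733519 -0.16261476  0.08013104] [0.26423027 0.71019711 2.35040643]
269 [(284, [0.5322, -0.1772, 0.1232]), (285, [0.5314, -0.1769, 0.1171]), (286, [0.5314, -0.1776, 0.1136]), (287, [0.5312, -0.1779, 0.1091]), (288, [0.53, -0.1772, 0.1018]), (289, [0.5304, -0.1784, 0.0995]), (290, [0.4991, -0.1441, -0.0011]), (291, [0.5006, -0.1465, -0.0006]), (292, [0.5016, -0.1483, -0.0015]), (293, [0.5027, -0.1503, -0.0021])]
273 [(284, [0.5572, -0.1939, 0.1779]), (285, [0.5595, -0.1971, 0.1817]), (286, [0.5598, -0.198, 0.1791]), (287, [0.5591, -0.1977, 0.1733]), (288, [0.5588, -0.1979, 0.1689]), (289, [0.5592, -0.199, 0.1667]), (290, [0.5351, -0.1718, 0.0869]), (291, [0.5091, -0.1425, 0.0006]), (292, [0.5093, -0.1434, -0.0031]), (293, [0.511, -0.1461, -0.0017])]
277 [(284, [0.5653, -0.1916, 0.1816]), (285, [0.5655, -0.1924, 0.1788]), (286, [0.5682, -0.1962, 0.184]), (287, [0.5662, -0.1943, 0.1741]), (288, [0.5667, -0.1954, 0.1719]), (289, [0.5665, -0.1957, 0.1677]), (290, [0.5665, -0.1963, 0.1643]), (291, [0.5463, -0.1728, 0.0951]), (292, [0.5432, -0.1697, 0.0812]), (293, [0.5191, -0.1417, -0.0016])]
281 [(284, [0.5721, -0.1879, 0.1815]), (285, [0.573, -0.1894, 0.1806]), (286, [0.5734, -0.1904, 0.1783]), (287, [0.5748, -0.1926, 0.1794]), (288, [0.5753, -0.1937, 0.1774]), (289, [0.5758, -0.1949, 0.1755]), (290, [0.5735, -0.1926, 0.1645]), (291, [0.5748, -0.1947, 0.165]), (292, [0.5567, -0.1729, 0.1008]), (293, [0.5274, -0.1376, -0.0012])]
nose [(232, [0.5836, -0.1606, 0.3462]), (234, [0.5845, -0.1626, 0.3431]), (237, [0.5847, -0.1638, 0.3351]), (240, [0.5846, -0.1647, 0.3261])]
```

Contact at about 2 N with the TCP at 0.080. Pressing on.

Emit:
step_arm:
  increments:
    - {"tx": 0, "ty": 0, "tz": -3, "ax": 0, "ay": 0, "az": 0, "claw": -1}
    - {"tx": 0, "ty": 0, "tz": -3, "ax": 0, "ay": 0, "az": 0, "claw": -1}
    - {"tx": 0, "ty": 0, "tz": -2, "ax": 0, "ay": 0, "az": 0, "claw": -1}
    - {"tx": 0, "ty": 0, "tz": 0, "ax": 0, "ay": 0, "az": 0, "claw": -1}

```text
time_s: 8.5
tcp_pos: [0.538, -0.1629, 0.0776]
eef_rot: [-179.9, -0.1, -74.4]
contact_force: [-17.0, 7.5, 49.0]
gripper_width: 0.0006
```

Emit:
step_arm:
  increments:
    - {"tx": 0, "ty": 0, "tz": -2, "ax": 0, "ay": 0, "az": 0, "claw": -1}
    - {"tx": 0, "ty": 0, "tz": -2, "ax": 0, "ay": 0, "az": 0, "claw": -1}
    - {"tx": 0, "ty": 0, "tz": 0, "ax": 0, "ay": 0, "az": 0, "claw": -1}

```text
time_s: 8.8
tcp_pos: [0.5383, -0.1632, 0.0766]
eef_rot: [-179.8, -0.2, -74.3]
contact_force: [-28.4, 12.6, 76.1]
gripper_width: 0.0002
```

Emit:
step_arm:
  increments:
    - {"tx": 0, "ty": 0, "tz": 12, "ax": 0, "ay": 0, "az": 0, "claw": -1}
    - {"tx": 0, "ty": 0, "tz": 20, "ax": 0, "ay": 0, "az": 0, "claw": -1}
    - {"tx": 0, "ty": 0, "tz": 40, "ax": 0, "ay": 0, "az": 0, "claw": -1}
    - {"tx": 0, "ty": 0, "tz": 40, "ax": 0, "ay": 0, "az": 0, "claw": -1}
    - {"tx": 0, "ty": 0, "tz": 45, "ax": 0, "ay": 0, "az": 0, "claw": -1}
    - {"tx": 0, "ty": 0, "tz": 45, "ax": 0, "ay": 0, "az": 0, "claw": -1}
    - {"tx": 0, "ty": 0, "tz": 40, "ax": 0, "ay": 0, "az": 0, "claw": -1}
    - {"tx": 0, "ty": 0, "tz": 0, "ax": 0, "ay": 0, "az": 0, "claw": -1}
    - {"tx": 0, "ty": 0, "tz": 0, "ax": 0, "ay": 0, "az": 0, "claw": -1}

```text
time_s: 9.7
tcp_pos: [0.5375, -0.1625, 0.3107]
eef_rot: [-179.9, -0.0, -74.6]
contact_force: [-0.4, 0.3, -0.1]
gripper_width: 0.0004
```

```bash
python3 -W ignore - <<'E'
from h import *
c=cap('scene','s7');st=r.get_state();print(st['tcp_pos'],st['contact_force'])
for X in [(.537,-.162,.105),(.537,-.162,.091),(.508,-.058,.116),(.508,-.058,.131),(.58,.074,.175)]:
  u,v=proj(c,X);print(X,round(u),round(v),pt(c,round(u),round(v)))
w=cap('wrist','w7')
a=cv2.resize(c['image'][160:340,220:360],(467,600));b=cv2.resize(w['image'],(333,250))
o=np.zeros((600,800,3),np.uint8);o[:,:467]=a;o[:250,467:]=b
cv2.imwrite('pics/c7.png',o)
P=[];
for v in range(180,300):
  for u in range(220,340):
    if c['depth'][v,u]>0:
      p=pt(c,u,v,0)
      if p[2]>.27 and np.hypot(*(p[:2]-st['tcp_pos'][:2]))<.15:P.append(p-st['tcp_pos'])
P=np.array(P);ex=P[:,0]*.964+P[:,1]*.264
for lo in range(-120,120,15):
  m=(ex*1e3>=lo)&(ex*1e3<lo+15)
  if m.any():print('jaw',lo,'min dz mm',(np.percentile(P[m,2],2)*1e3).round())
E
```

```text
[ 0.53684029 -0.16245796  0.30936547] [-1.09511555 -0.81868267 -0.43528255]
(0.537, -0.162, 0.105) 275 283 [ 0.5318 -0.1573  0.0914]
(0.537, -0.162, 0.091) 276 286 [ 0.5369 -0.1618  0.09  ]
(0.508, -0.058, 0.116) 288 237 [ 0.5118 -0.0631  0.128 ]
(0.508, -0.058, 0.131) 288 234 [ 0.5087 -0.0575  0.13  ]
(0.58, 0.074, 0.175) 346 191 [0.5815 0.0726 0.1768]
jaw -75 min dz mm 92.0
jaw -60 min dz mm 91.0
jaw -45 min dz mm 91.0
jaw -30 min dz mm 85.0
jaw -15 min dz mm 20.0
jaw 0 min dz mm 19.0
jaw 15 min dz mm 25.0
jaw 30 min dz mm 84.0
jaw 45 min dz mm 93.0
jaw 60 min dz mm 93.0
jaw 75 min dz mm 86.0
jaw 90 min dz mm 105.0
```

View pics/c7.png

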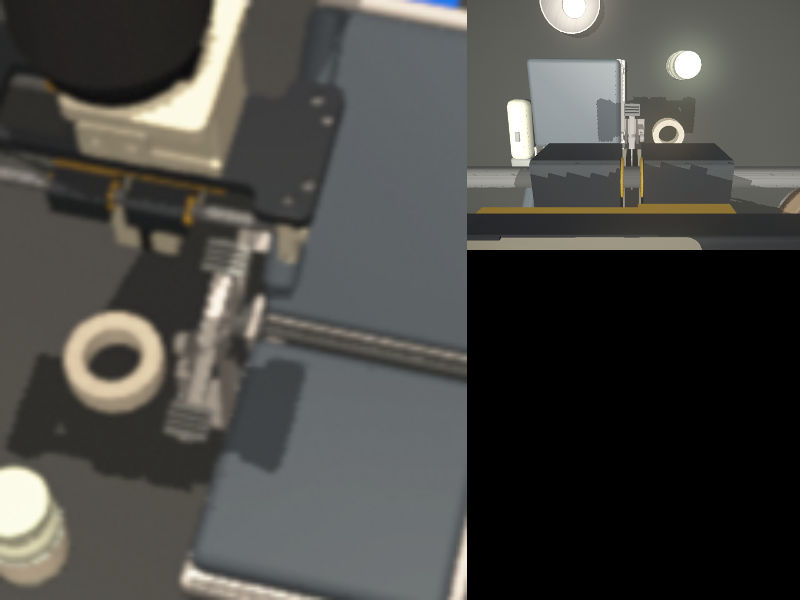

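The pawl is now free, with the tail at 90 mm and the nose at 130 mm. Actual tip height is about TCP z + 14 mm. Next I move over rest_push.

Emit:
step_arm:
  increments:
    - {"tx": 7, "ty": 40, "tz": 0, "ax": 0, "ay": 0, "az": 0, "claw": -1}
    - {"tx": 7, "ty": 40, "tz": 0, "ax": 0, "ay": 0, "az": 0, "claw": -1}
    - {"tx": 7, "ty": 40, "tz": 0, "ax": 0, "ay": 0, "az": 0, "claw": -1}
    - {"tx": 7, "ty": 40, "tz": 0, "ax": 0, "ay": 0, "az": 0, "claw": -1}
    - {"tx": 7, "ty": 40, "tz": 0, "ax": 0, "ay": 0, "az": 0, "claw": -1}
    - {"tx": 7, "ty": 38, "tz": 0, "ax": 0, "ay": 0, "az": 0, "claw": -1}
    - {"tx": 0, "ty": 0, "tz": -40, "ax": 0, "ay": 0, "az": 0, "claw": -1}
    - {"tx": 0, "ty": 0, "tz": -40, "ax": 0, "ay": 0, "az": 0, "claw": -1}
    - {"tx": 0, "ty": 0, "tz": -30, "ax": 0, "ay": 0, "az": 0, "claw": -1}
    - {"tx": 0, "ty": 0, "tz": -10, "ax": 0, "ay": 0, "az": 0, "claw": -1}
    - {"tx": 0, "ty": 0, "tz": 0, "ax": 0, "ay": 0, "az": 0, "claw": -1}

```text
time_s: 10.9
tcp_pos: [0.5782, 0.0748, 0.1879]
eef_rot: [179.7, -0.0, -74.6]
contact_force: [0.9, 0.0, 0.9]
gripper_width: 0.0007
```

Emit:
step_arm:
  increments:
    - {"tx": 0, "ty": 0, "tz": -6, "ax": 0, "ay": 0, "az": 0, "claw": -1}
    - {"tx": 0, "ty": 0, "tz": -5, "ax": 0, "ay": 0, "az": 0, "claw": -1}
    - {"tx": 0, "ty": 0, "tz": -4, "ax": 0, "ay": 0, "az": 0, "claw": -1}
    - {"tx": 0, "ty": 0, "tz": -4, "ax": 0, "ay": 0, "az": 0, "claw": -1}
    - {"tx": 0, "ty": 0, "tz": 0, "ax": 0, "ay": 0, "az": 0, "claw": -1}

```text
time_s: 11.4
tcp_pos: [0.5799, 0.0753, 0.1718]
eef_rot: [-179.9, -0.0, -74.5]
contact_force: [1.3, -0.7, 2.2]
gripper_width: 0.0009
```

Emit:
step_arm:
  increments:
    - {"tx": -1.5, "ty": 5.5, "tz": -6, "ax": 0, "ay": 0, "az": 0, "claw": -1}
    - {"tx": -1.5, "ty": 5.2, "tz": -6, "ax": 0, "ay": 0, "az": 0, "claw": -1}
    - {"tx": -1.3, "ty": 4.8, "tz": -6, "ax": 0, "ay": 0, "az": 0, "claw": -1}
    - {"tx": -1.2, "ty": 4.4, "tz": -6, "ax": 0, "ay": 0, "az": 0, "claw": -1}
    - {"tx": -1.1, "ty": 4.0, "tz": -6, "ax": 0, "ay": 0, "az": 0, "claw": -1}
    - {"tx": 0, "ty": 0, "tz": 0, "ax": 0, "ay": 0, "az": 0, "claw": -1}

```text
time_s: 12.0
tcp_pos: [0.5732, 0.1, 0.1414]
eef_rot: [-179.9, 0.0, -74.5]
contact_force: [0.4, 0.4, 1.4]
gripper_width: 0.0004
```

Emit:
step_arm:
  increments:
    - {"tx": -1.0, "ty": 3.6, "tz": -6, "ax": 0, "ay": 0, "az": 0, "claw": -1}
    - {"tx": -1.0, "ty": 3.3, "tz": -6, "ax": 0, "ay": 0, "az": 0, "claw": -1}
    - {"tx": -0.8, "ty": 3.0, "tz": -6, "ax": 0, "ay": 0, "az": 0, "claw": -1}
    - {"tx": -0.8, "ty": 2.7, "tz": -6, "ax": 0, "ay": 0, "az": 0, "claw": -1}
    - {"tx": -0.7, "ty": 2.4, "tz": -6, "ax": 0, "ay": 0, "az": 0, "claw": -1}

```text
time_s: 12.5
tcp_pos: [0.5693, 0.1151, 0.112]
eef_rot: [-179.8, 0.0, -74.5]
contact_force: [-0.7, 2.5, 7.8]
gripper_width: 0.0004
```

```bash
python3 -W ignore - <<'E'
from h import *
c=cap('scene','s8');st=r.get_state();print(st['tcp_pos'],st['contact_force'])
a=cv2.resize(c['image'][120:360,210:430],(550,600));cv2.imwrite('pics/c8.png',a)
E
```

```text
[0.56886259 0.11522559 0.11095905] [0.45123036 1.83085872 4.12609825]
```

View pics/c8.png

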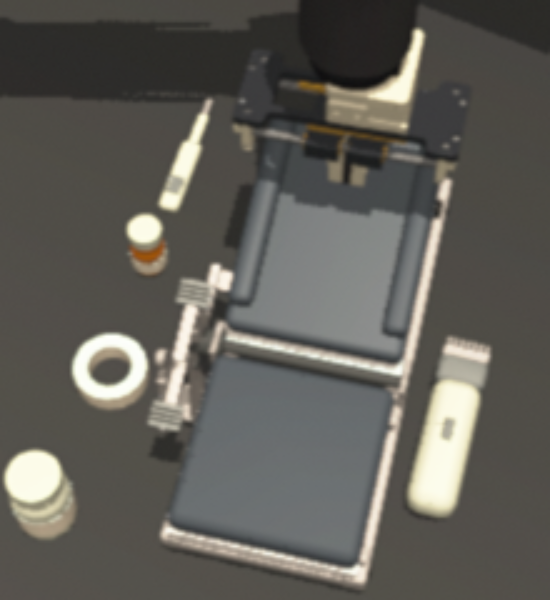

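The fingers (345,165) are centred between the bolsters and the rest is following down under about 5–8 N. Bystanders are undisturbed. Continuing.

Emit:
step_arm:
  increments:
    - {"tx": -0.6, "ty": 2, "tz": -6, "ax": 0, "ay": 0, "az": 0, "claw": -1}
    - {"tx": -0.6, "ty": 2, "tz": -6, "ax": 0, "ay": 0, "az": 0, "claw": -1}
    - {"tx": -0.5, "ty": 1.8, "tz": -6, "ax": 0, "ay": 0, "az": 0, "claw": -1}
    - {"tx": -0.5, "ty": 1.5, "tz": -6, "ax": 0, "ay": 0, "az": 0, "claw": -1}
    - {"tx": -0.4, "ty": 1.3, "tz": -6, "ax": 0, "ay": 0, "az": 0, "claw": -1}
    - {"tx": -0.3, "ty": 1, "tz": -5, "ax": 0, "ay": 0, "az": 0, "claw": -1}
    - {"tx": -0.2, "ty": 0.8, "tz": -4, "ax": 0, "ay": 0, "az": 0, "claw": -1}
    - {"tx": 0, "ty": 0, "tz": 0, "ax": 0, "ay": 0, "az": 0, "claw": -1}

```text
time_s: 13.35
tcp_pos: [0.5657, 0.1251, 0.0722]
eef_rot: [-179.9, 0.0, -74.5]
contact_force: [0.2, -0.5, 0.9]
gripper_width: 0.0006
```

Emit:
step_arm:
  increments:
    - {"tx": 0, "ty": 0.5, "tz": -3, "ax": 0, "ay": 0, "az": 0, "claw": -1}
    - {"tx": 0, "ty": 0.5, "tz": -2, "ax": 0, "ay": 0, "az": 0, "claw": -1}
    - {"tx": 0, "ty": 0, "tz": 0, "ax": 0, "ay": 0, "az": 0, "claw": -1}

```text
time_s: 13.65
tcp_pos: [0.5654, 0.1257, 0.067]
eef_rot: [-180.0, 0.0, -74.5]
contact_force: [0.7, 1.4, 1.5]
gripper_width: 0.0005
```

Emit:
step_arm:
  increments:
    - {"tx": 0, "ty": 0, "tz": -2, "ax": 0, "ay": 0, "az": 0, "claw": -1}
    - {"tx": 0, "ty": 0, "tz": -2, "ax": 0, "ay": 0, "az": 0, "claw": -1}
    - {"tx": 0, "ty": 0, "tz": 0, "ax": 0, "ay": 0, "az": 0, "claw": -1}

```text
time_s: 13.95
tcp_pos: [0.5655, 0.1258, 0.0654]
eef_rot: [-179.9, -0.0, -74.5]
contact_force: [-8.0, 2.9, 25.5]
gripper_width: 0.0006
```

The hard stop is reached at 25 N. I'll hold briefly, lift, and check the rest's height.

Emit:
step_arm:
  increments:
    - {"tx": 0, "ty": 0, "tz": 0, "ax": 0, "ay": 0, "az": 0, "claw": -1}
    - {"tx": 0, "ty": 0, "tz": 0, "ax": 0, "ay": 0, "az": 0, "claw": -1}
    - {"tx": 0, "ty": 0, "tz": 8, "ax": 0, "ay": 0, "az": 0, "claw": -1}
    - {"tx": 0, "ty": 0, "tz": 25, "ax": 0, "ay": 0, "az": 0, "claw": -1}
    - {"tx": 0, "ty": 0, "tz": 40, "ax": 0, "ay": 0, "az": 0, "claw": -1}
    - {"tx": 0, "ty": 0, "tz": 40, "ax": 0, "ay": 0, "az": 0, "claw": -1}
    - {"tx": 0, "ty": 0, "tz": 10, "ax": 0, "ay": 0, "az": 0, "claw": -1}
    - {"tx": 0, "ty": 0, "tz": 0, "ax": 0, "ay": 0, "az": 0, "claw": -1}

```text
time_s: 14.75
tcp_pos: [0.5657, 0.1256, 0.1875]
eef_rot: [-179.9, 0.0, -74.6]
contact_force: [-0.1, 0.3, -0.8]
gripper_width: 0.0003
```

```bash
python3 -W ignore - <<'E'
from h import *
c=cap('scene','s9');st=r.get_state();print(st['tcp_pos'],st['contact_force'])
for y in (.06,.09,.12,.15,.18):
  X=np.array([.6112,-.0396,.078])+y*np.array([-.264,.964,0]);u,v=proj(c,X);print(y,round(u),round(v),pt(c,round(u),round(v)))
for X in [(.537,-.162,.091),(.508,-.058,.131)]:
  u,v=proj(c,X);print(X,pt(c,round(u),round(v)))
E
```

```text
[0.56478448 0.12534515 0.18568862] [ 0.10164404  0.61203253 -0.97281584]
0.06 339 236 [0.5945 0.0191 0.076 ]
0.09 342 225 [0.5871 0.0485 0.0761]
0.12 345 214 [0.5795 0.0784 0.0765]
0.15 347 204 [0.5709 0.1056 0.0765]
0.18 350 194 [0.5638 0.1353 0.0755]
(0.537, -0.162, 0.091) [ 0.537  -0.162   0.0903]
(0.508, -0.058, 0.131) [ 0.509  -0.058   0.1309]
```

The rest is flat (75.5–76.5 mm all along, no slope) and the pawl is still free. Next is the nose pad.

Emit:
step_arm:
  increments:
    - {"tx": -11, "ty": -37, "tz": 0, "ax": 0, "ay": 0, "az": 0, "claw": -1}
    - {"tx": -11, "ty": -37, "tz": 0, "ax": 0, "ay": 0, "az": 0, "claw": -1}
    - {"tx": -11, "ty": -37, "tz": 0, "ax": 0, "ay": 0, "az": 0, "claw": -1}
    - {"tx": -12, "ty": -37, "tz": 0, "ax": 0, "ay": 0, "az": 0, "claw": -1}
    - {"tx": -12, "ty": -36, "tz": 0, "ax": 0, "ay": 0, "az": 0, "claw": -1}
    - {"tx": 0, "ty": 0, "tz": -30, "ax": 0, "ay": 0, "az": 0, "claw": -1}
    - {"tx": 0, "ty": 0, "tz": -25, "ax": 0, "ay": 0, "az": 0, "claw": -1}
    - {"tx": 0, "ty": 0, "tz": -8, "ax": 0, "ay": 0, "az": 0, "claw": -1}
    - {"tx": 0, "ty": 0, "tz": 0, "ax": 0, "ay": 0, "az": 0, "claw": -1}

```text
time_s: 15.7
tcp_pos: [0.5066, -0.0587, 0.1208]
eef_rot: [179.7, 0.0, -74.6]
contact_force: [0.2, -0.8, 0.4]
gripper_width: 0.0003
```

Emit:
step_arm:
  increments:
    - {"tx": 0, "ty": 0, "tz": -4, "ax": 0, "ay": 0, "az": 0, "claw": -1}
    - {"tx": 0, "ty": 0, "tz": -4, "ax": 0, "ay": 0, "az": 0, "claw": -1}
    - {"tx": 0, "ty": 0, "tz": -4, "ax": 0, "ay": 0, "az": 0, "claw": -1}
    - {"tx": 0, "ty": 0, "tz": -3, "ax": 0, "ay": 0, "az": 0, "claw": -1}
    - {"tx": 0, "ty": 0, "tz": 0, "ax": 0, "ay": 0, "az": 0, "claw": -1}

```text
time_s: 16.2
tcp_pos: [0.5079, -0.0583, 0.1076]
eef_rot: [180.0, 0.0, -74.5]
contact_force: [0.3, -0.1, 0.1]
gripper_width: 0.0003
```

Emit:
step_arm:
  increments:
    - {"tx": 0, "ty": 0, "tz": -2, "ax": 0, "ay": 0, "az": 0, "claw": -1}
    - {"tx": 0, "ty": 0, "tz": -2, "ax": 0, "ay": 0, "az": 0, "claw": -1}
    - {"tx": 0, "ty": 0, "tz": -2, "ax": 0, "ay": 0, "az": 0, "claw": -1}
    - {"tx": 0, "ty": 0, "tz": 0, "ax": 0, "ay": 0, "az": 0, "claw": -1}

```text
time_s: 16.6
tcp_pos: [0.5083, -0.0584, 0.103]
eef_rot: [-180.0, -0.0, -74.5]
contact_force: [-2.9, 1.3, 10.0]
gripper_width: 0.0006
```

Emit:
step_arm:
  increments:
    - {"tx": 0, "ty": 0, "tz": -1, "ax": 0, "ay": 0, "az": 0, "claw": -1}
    - {"tx": 0, "ty": 0, "tz": 0, "ax": 0, "ay": 0, "az": 0, "claw": -1}
    - {"tx": 0, "ty": 0, "tz": 0, "ax": 0, "ay": 0, "az": 0, "claw": -1}

```text
time_s: 16.9
tcp_pos: [0.5083, -0.0584, 0.1028]
eef_rot: [-180.0, -0.0, -74.5]
contact_force: [-7.2, 2.0, 17.4]
gripper_width: 0.0006
```

The hard stop is reached. I'll lift well clear and check.

Emit:
step_arm:
  increments:
    - {"tx": 0, "ty": 0, "tz": 8, "ax": 0, "ay": 0, "az": 0, "claw": -1}
    - {"tx": 0, "ty": 0, "tz": 25, "ax": 0, "ay": 0, "az": 0, "claw": -1}
    - {"tx": 0, "ty": 0, "tz": 40, "ax": 0, "ay": 0, "az": 0, "claw": -1}
    - {"tx": 0, "ty": 0, "tz": 45, "ax": 0, "ay": 0, "az": 0, "claw": -1}
    - {"tx": 0, "ty": 45, "tz": 20, "ax": 0, "ay": 0, "az": 0, "claw": -1}
    - {"tx": 0, "ty": 45, "tz": 0, "ax": 0, "ay": 0, "az": 0, "claw": -1}
    - {"tx": 0, "ty": 45, "tz": 0, "ax": 0, "ay": 0, "az": 0, "claw": -1}
    - {"tx": 0, "ty": 0, "tz": 0, "ax": 0, "ay": 0, "az": 0, "claw": -1}
    - {"tx": 0, "ty": 0, "tz": 0, "ax": 0, "ay": 0, "az": 0, "claw": -1}
    - {"tx": 0, "ty": 0, "tz": 0, "ax": 0, "ay": 0, "az": 0, "claw": -1}

```text
time_s: 17.9
tcp_pos: [0.5081, 0.0762, 0.2388]
eef_rot: [180.0, -0.0, -74.5]
contact_force: [0.2, -0.7, -0.5]
gripper_width: 0.0007
```

```bash
python3 -W ignore - <<'E'
from h import *
c=cap('scene','s10');st=r.get_state();print(st['tcp_pos'],st['contact_force'],st['time_s'])
for y in (.03,.06,.09,.12,.15):
  X=np.array([.6112,-.0396,.078])+y*np.array([-.264,.964,0])+.03*np.array([.964,.264,0]);u,v=proj(c,X);print(y,pt(c,round(u),round(v)))
for X in [(.537,-.162,.105),(.508,-.058,.116)]:
  u,v=proj(c,X);print(X,pt(c,round(u),round(v)))
cv2.imwrite('pics/c10.png',cv2.resize(c['image'][120:400,190:430],(514,600)))
E
```

```text
[0.50810253 0.07588454 0.23883154] [ 0.31035855 -1.03996369  0.14696195] 17.95
0.03 [ 0.6313 -0.0032  0.0768]
0.06 [0.6242 0.0258 0.0764]
0.09 [0.6166 0.0564 0.0742]
0.12 [0.6078 0.0841 0.0765]
0.15 [0.6001 0.1156 0.0756]
(0.537, -0.162, 0.105) [ 0.5362 -0.1625  0.105 ]
(0.508, -0.058, 0.116) [ 0.5071 -0.0567  0.1148]
```

View pics/c10.png

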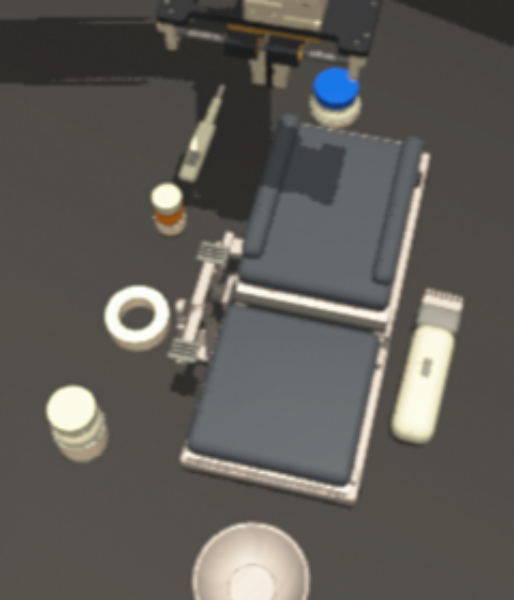

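The rest is flat, the pawl is back in (pads at 105 and 115 mm), the arm is clear, and the bystanders are in place. Handing in.

```bash
python3 -c "
from plant import r
print(r.close_job())"
```

```text
the job is handed in; nothing more can be done
None
```

I freed the pawl at its tail, pushed the rest steadily down until it lay flat, pressed the pawl back in at its nose, and handed the job in at about 18 s. No verdict was reported.

**Last checks:**
- **Rest:** the pad measured 74–77 mm above the counter along its length, with no slope, so it lies flat.
- **Pawl:** the tail pad was at 105.0 mm and the nose pad at 114.8 mm, which matches the pawl being in.
- **Arm and bystanders:** the fingers were well clear with no contact force. The things on the counter looked in place in the last picture; I did not measure them again.

**What went wrong or disagreed:**
- **Fingertip position:** with the gripper shut, the tips sat about 14 mm behind the TCP, not 19 mm ahead as stated. My first press on the tail therefore stopped above it and did nothing. The second press used the measured tip height.
- **Press force on the tail:** the second press ran into the pawl's hard stop with about 76 N upward (about 82 N in total) before I lifted. That is below the 120 N wrist limit, and depth readings show the fingers as the lowest part of the gripper there. It was still harder than needed.
- **Other forces:** the rest met its stop at about 25 N with the pawl free, and the nose press ended at about 17 N.

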